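# Put the flat scraper away in its drawer slot

## Task

Pull the drawer of the grey cabinet open to its stop. Take the flat scraper out of the black stand by its orange grip and slide it, blade down and without forcing it, into the long empty slot of the wooden insert in the drawer, all the way home before letting go. Leave the drawer open and do not push the tape roll about.

Things in the scene. Friction and masses are not known exactly. Their poses are not given: they have to be found in the camera images.
- scraper: flat scraper standing blade down: steel blade 100 mm wide (along its y), 5 mm thick (x), 60 mm tall, under an orange grip 108 mm (y) x 18 mm (x) x 32 mm (z). Origin: middle of the blade's lower edge; z up. The grip reaches from 56 to 88 mm above the origin; take it across its 18 mm thickness at about 72 mm. Mass about 0.25 kg. Either way round is the same.
- stand: black stand fixed to the bench, 70 x 150 mm, in which the scraper starts: groove 10 mm wide (along its y), floor 12 mm above the bench, rails 34 mm high. Origin: centre of the underside.
- cabinet: grey steel one-drawer cabinet, 240 x 240 x 135 mm high, fixed on the bench, blue drawer front. Origin: middle of the lower edge of its open front; the front faces its own -x. In the drawer lies a wooden insert, 112 x 200 x 35 mm high, with one empty slot; a small knife with a black grip, top 56 mm above the drawer's floor, stays in it 53 mm behind that slot.
- drawer (a joint): opening of the drawer in m: 0 shut, 0.15 at its stop; it slides out along the cabinet's -x and takes about 5 N to move.
- drawer_handle (a point): middle of the drawer's horizontal bar handle (bar along the cabinet's y, 110 mm long, about 10 mm thick), 35 mm in front of the drawer front and 108 mm above the bench; the drawer front is 128 mm high. Moves with the drawer.
- slot_mid (a point): point on the drawer's floor (16 mm above the bench), 78 mm behind the drawer front's inner face, cabinet's axes; moves with the drawer. The insert's slot (along y, 107 mm long, 8 mm wide, 35 mm deep to this floor, long sides with lead-in 2.5 wide, 5 deep) lies up to 9 mm before or behind (x) it: the insert is loose fore and aft, unmeasured, so feel or look for the slot; y is exact.
- tape_roll: roll of black tape lying on the bench between stand and cabinet, 67 mm across, 19 mm high; origin: centre of the underside. Bystander.
Mind the look-alikes: they are no part of the job. Of the things shaped like the scraper, the steel one is meant.

How it is judged:
On the way, in this order (a step that is already met when the one before it is completed fails the run):
1. the drawer is pulled open to its stop (value of joint drawer above 0.138 m), for 0.2 s.
2. the scraper, still held by the fingers, stands in the slot with its edge on the drawer's floor (x of scraper in the frame of slot_mid between -0.0145 and 0.0145 m and y of scraper in the frame of slot_mid between -0.008 and 0.008 m and z of scraper in the frame of slot_mid below 0.004 m and contact force between the fingers and scraper above 1 N), for 0.1 s.
At the end, for the whole second after the job is handed in: The scraper stands blade down in the insert's slot, its edge within 4 mm of the drawer's floor, upright within 0.15 rad (loose play in the slot is fine), at rest and released; the drawer is still at least 120 mm open (x of scraper in the frame of slot_mid between -0.0145 and 0.0145 m and y of scraper in the frame of slot_mid between -0.008 and 0.008 m and z of scraper in the frame of slot_mid between -0.004 and 0.004 m and angle between scraper's own z axis and vertical below 0.15 rad and angle between the x axis of scraper and the x axis of cabinet, either way round below 0.08 rad and linear speed of scraper below 0.02 m/s and value of joint drawer above 0.12 m); the robot touches nothing.
It fails at once if the scraper is pressed on the cabinet, drawer or insert with more than 100 N (contact force between scraper and cabinet above 100 N).
It fails at once if the tape roll is moved by more than 30 mm (distance of tape_roll from where it was at the start of the episode above 0.03 m).
It also fails if it takes over 51 s, if anything falls off the work surface, if the arm or the gripper's body presses on something with over 40 N, if the wrist force passes 120 N, or if a joint passes its speed limit or range.

## Robot

A 6-joint arm with a two-finger parallel gripper is mounted at the origin on a cart in front of the work surface, level with it; the furniture and walls round the work are solid. World frame = base frame: x ahead of the robot, y to its left, z up, the work surface at z = 0. Lengths are in m, angles in rad, forces in N, time in s.
With the tool pointing down it reaches from about 0.375 to 0.9 m from the base axis. Payload 3.1 kg.
Tool frame: the origin (TCP) lies between the finger pads; the fingertips stand 8 mm ahead of it and the grasp point (between the pads) lies 11 mm behind it; z points along the fingers, y is the line along which they close (so a half turn about z gives the same grasp; the last joint's range is limited). The gripper opens to 87 mm and grips with 3 to 60 N. Pads are 19 mm wide; open, the fingers measure 117 mm over their backs; the gripper's body (75 mm by 190 mm) begins 51 mm behind the grasp point.
Start: joints at [-1.359, 0.527, 1.433, -0, 1.181, -0.178], TCP at [0.238, -0.578, 0.231] pointing down, gripper open.
Joint ranges: [-3.08, 3.08], [-0.75, 2.2], [0.22, 2.44], [-1.43, 4.57], [0, 2.65], [-2.85, 2.85]. Speed limits (rad/s): [2.79, 2.79, 3.14, 3.14, 3.14, 3.14].

## Interface

Orientations are given as a unit quaternion [x, y, z, w].
In Python, from rig import robot gives the robot as it stands.
- The arm moves only by the tool move_arm, never from a script. Its argument "motion" is text: rows parted by semicolons, each of 5 numbers parted by spaces: the opening, from -1 (shut) to 1 (fully open), then the shift along the tool's x, y, z normalised to -1 to 1, where 1 is 0.2 m, then the turn about the tool's z normalised to -1 to 1, where 1 is pi rad. A call has 1 to 12 rows; each row is the pose to reach, as a shift and turn from the pose commanded when the call began, along the tool's axes at that moment, turning the shorter way round; what a row does not reach only later rows make up. A row lasts 1/12 s, in which the tool goes at most 41.7 mm and 7.16 degrees, less where a joint would pass 70% of its speed; a pose out of reach is approached as far as the arm can. A call with a number of a shift or a turn outside -1 to 1 is refused whole. A call with a gripper value outside its range is refused whole. The fingers move at their own pace and stop on an object; "newtons" is the grip in N (left out, the last holds). Time passes only in rows, so rows that repeat a pose let the fingers close. It gives the time, the measured TCP pose, the force, the opening and the grip force at its end, in the units of the state.
- robot.get_obs(): the state, without advancing time (a new reading comes with each control period).
- robot.camera(name): name is "scene" or "top" or "wrist"; returns (picture, depth): 384x512x3 uint8, red, green, blue; 384x512 float32, m along the optical axis (not along the pixel's ray), 0 where there is no reading.
- robot.camera_model(name): a dict with "mtx" (3x3 intrinsics, pixels), "position" and "attitude" of the camera in the world. Camera axes: x right, y down, z forward; pixel columns grow to the right and rows downward; lengths in m; the calibration is good to about 2 mm. A picture is of the moment at which its call begins: read the wrist's pose just before it. camera_model takes no time and is no camera call; for the wrist camera it gives the pose at the moment of the call.
- robot.hand_in(): hands the job in; it is judged then, once.
The state is a dict: "time": time; "q": joint angles; "joint_velocities": joint speeds; "joint_torque": joint torques, N m; "position": TCP position; "tool_rot": TCP orientation; "ft_force": force on the tool from outside, world axes, zero at the start; "moment": the same for the moment, N m; "grip_width": finger opening in m; "grip_force": force on a finger pad.
Only numpy, scipy, OpenCV 4.12 (cv2) and the standard library are available. Lean on these libraries where they do the work, as an engineer would, in place of code of your own. Each camera call takes 0.05 s, during which the arm holds its last target. There are 200 camera calls.

## Working session

There is one attempt and no reset: what is moved stays moved. The work goes in short steps, Python scripts to look and compute and a tool call to move; the robot and the scene stay as the last step left them, time stands still between calls to the robot, and variables do not carry over. Pictures are saved under pics/ and viewed, at most 10 in all, crops included, and the job is handed in when it is done.

Besides the shell and the picture viewer there is one more tool, called after "Call:" by a JSON object that holds its "api" and its "payload". move_arm: Moves the arm, as the interface text tells. Its arguments: {"type":"object","properties":{"motion":{"type":"string"},"newtons":{"type":"number"}},"required":["motion"]}

```bash
mkdir -p pics
cat > h.py <<'E'
import numpy as np, cv2
from rig import robot
from scipy.spatial.transform import Rotation as R
def cam(n):
    m=robot.camera_model(n); im,d=robot.camera(n); return im,d,m
def rot(m):
    a=np.array(m['attitude']); return a if a.shape==(3,3) else R.from_quat(a).as_matrix()
def cloud(d,m):
    K=np.array(m['mtx']); v,u=np.mgrid[:d.shape[0],:d.shape[1]]
    p=np.stack([(u-K[0,2])/K[0,0]*d,(v-K[1,2])/K[1,1]*d,d],-1)
    return p@rot(m).T+np.array(m['position'])
E
python3 - <<'E'
from h import *
print(robot.get_obs())
a=[]
for n in('scene','top'):
    im,d,m=cam(n); print(n,m)
    np.savez(f'{n}0.npz',im=im,d=d,P=cloud(d,m)); cv2.imwrite(f'pics/{n}0.png',im[:,:,::-1])
E
```

```text
{'time': 0.0, 'q': array([-1.35951662e+00,  5.28441760e-01,  1.43392884e+00, -3.57290142e-05,
        1.18140296e+00, -1.78479069e-01]), 'joint_velocities': array([ 0.0003861 , -0.00085155, -0.00050612, -0.00048515,  0.00027164,
        0.00052796]), 'joint_torque': array([-1.66372942e-03, -4.40041888e+01, -1.76591885e+01,  6.32674573e-02,
        5.83116850e-02, -1.76825538e-04]), 'position': array([ 0.23735205, -0.57738405,  0.22957818]), 'tool_rot': array([ 9.81069133e-01,  1.93654761e-01, -3.44004776e-05, -1.09003362e-03]), 'ft_force': array([ 0.39844015, -0.87650037,  0.14486889]), 'moment': array([-0.00513988, -0.01034299,  0.0238515 ]), 'grip_force': 0.0, 'grip_width': 0.08716302231885692}
scene {'mtx': array([[407.57024811,   0.        , 252.70272111],
       [  0.        , 407.57024811, 194.47905505],
       [  0.        ,   0.        ,   1.        ]]), 'position': array([0.47233908, 0.37683049, 0.97396581]), 'attitude': array([-0.10437528,  0.96390477, -0.24341948,  0.02720924])}
top {'mtx': array([[448.58332737,   0.        , 253.11169414],
       [  0.        , 448.58332737, 191.47353579],
       [  0.        ,   0.        ,   1.        ]]), 'position': array([ 0.49878934, -0.11027857,  1.30973753]), 'attitude': array([ 0.7089753 , -0.7048955 ,  0.00925146, -0.01976777])}
```

View pics/top0.png

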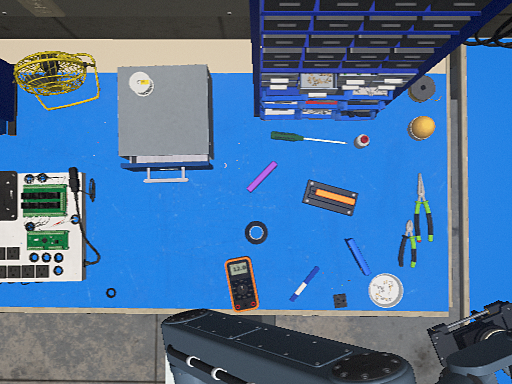

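View pics/scene0.png

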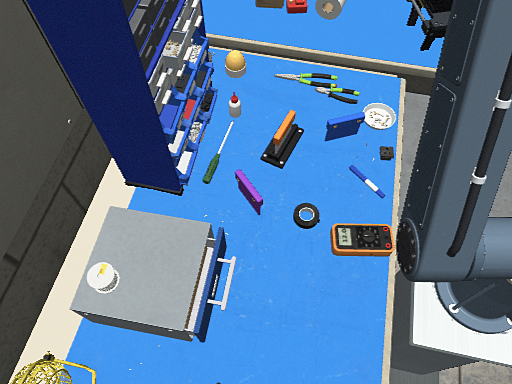

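The top view shows the cabinet with its handle at (165,180), the stand with the orange-gripped scraper at (332,194) and the tape roll at (256,232). Purple and blue look-alikes lie nearby. Next I measure them.

Run:
```python
from h import *
for n,orr,hr,fr in(('top',(290,170,370,225),(135,160,200,190),(100,55,225,175)),('scene',(255,100,310,165),(205,245,245,320),(60,200,240,350))):
    z=np.load(n+'0.npz'); im,P=z['im'].astype(int),z['P']
    hsv=cv2.cvtColor(z['im'],cv2.COLOR_RGB2HSV)
    def box(b):
        m=np.zeros(im.shape[:2],bool); m[b[1]:b[3],b[0]:b[2]]=1; return m
    def rect(name,m):
        q=P[m]; 
        r=cv2.minAreaRect(q[:,:2].astype(np.float32)*1000); print(n,name,len(q),np.round(np.percentile(q[:,2],[2,50,98]),3),np.round(r[0],1),np.round(r[1],1),round(r[2],2), 'med',np.round(np.median(q,0),4))
    o=box(orr)&(hsv[...,0]<22)&(hsv[...,1]>120)&(hsv[...,2]>120)
    zt=np.percentile(P[o][:,2],80); rect('grip',o&(abs(P[...,2]-zt)<.006))
    k=box(orr)&(hsv[...,2]<90)&(abs(P[...,2]-.034)<.006); rect('stand',k)
    g=box(hr)&(P[...,2]>.098)&(P[...,2]<.122)&(hsv[...,1]<90); rect('handle',g)
    c=box(fr)&(abs(P[...,2]-.135)<.005); rect('cabtop',c)
    f=box(fr)&(abs(P[...,2]-.128)<.004)&(hsv[...,1]>120)&(abs(hsv[...,0]-110)<12); rect('front',f) if f.any() else 0
    t=(hsv[...,2]<70)&(P[...,2]>.013)&(P[...,2]<.025)&(P[...,1]>-.2)&(P[...,1]<-.02)&(P[...,0]<.45)&(P[...,0]>.3); rect('tape',t)
```

```text
top grip 235 [0.096 0.1   0.105] [ 536.  -313.1] [106.7  16.8] 74.69 med [ 0.5373 -0.3125  0.0998]
top stand 85 [0.029 0.033 0.038] [ 536. -313.] [129.4  34.5] 74.39 med [ 0.5371 -0.3101  0.0332]
top handle 226 [0.107 0.112 0.119] [594.7 126.7] [ 48.3 150.7] 7.16 med [0.5799 0.1358 0.1125]
top cabtop 7489 [0.131 0.135 0.139] [748.1 147.9] [269.6 240.9] 1.82 med [0.7542 0.1412 0.135 ]
top front 42 [0.125 0.127 0.131] [618.5 142.9] [ 11.7 232. ] 2.03 med [0.6167 0.1428 0.1273]
top tape 117 [0.014 0.019 0.024] [408.3 -98.7] [83.2 60.2] 0.39 med [ 0.4237 -0.0914  0.0192]
scene grip 201 [0.096 0.1   0.103] [ 537.8 -312.2] [109.1  17. ] 74.19 med [ 0.538  -0.31    0.0999]
scene stand 233 [0.029 0.034 0.038] [ 538.6 -311.2] [130.5  33.9] 74.22 med [ 0.534  -0.2871  0.0339]
scene handle 362 [0.108 0.112 0.116] [594.7 142.9] [ 40.9 119. ] 2.03 med [0.5808 0.1475 0.1125]
scene cabtop 11446 [0.132 0.135 0.138] [750.3 148.4] [269.3 241.2] 1.74 med [0.7544 0.1544 0.1354]
scene front 87 [0.124 0.128 0.13 ] [619.9 144.5] [ 11.  234.1] 2.06 med [0.6208 0.159  0.1276]
scene tape 190 [0.014 0.019 0.022] [426.8 -99.1] [66.1 46. ] 89.66 med [ 0.4251 -0.0883  0.0189]
```

```bash
cat >> h.py <<'E'
def plan(x,y,z,yaw):
    "shift (units of 0.2 m) and turn (units of pi) to TCP x,y,z with tool x at yaw deg"
    o=robot.get_obs(); T=R.from_quat(o['tool_rot']).as_matrix()
    s=T.T@(np.array([x,y,z])-o['position']); c=np.degrees(np.arctan2(T[1,0],T[0,0]))
    t=(c-yaw+180)%360-180
    print('t',o['time'],'pos',o['position'].round(4),'yaw',c.round(2),'shift',(s/.2).round(3),'turn',round(t/180,4),'F',o['ft_force'].round(1),'w',round(o['grip_width'],4),'q6',o['q'][5].round(2))
E
python3 -c "
from h import *
plan(.58,.1424,.2,91.9)"
```

```text
t 0.1 pos [ 0.2374 -0.5775  0.2297] yaw 22.34 shift [ 2.952 -2.678  0.154] turn -0.3865 F [-0.1 -0.5 -0.5] w 0.0871 q6 -0.18
```

Call:
{"api": "move_arm", "payload": {"motion": "-0.3 0.2 -0.15 0 -0.387; -0.3 0.4 -0.3 0 -0.387; -0.3 0.55 -0.5 0 -0.387; -0.3 0.7 -0.6 0 -0.387; -0.3 0.85 -0.75 0 -0.387; -0.3 1 -0.9 0 -0.387; -0.3 1 -0.9 0 -0.387; -0.3 1 -0.9 0 -0.387; -0.3 1 -0.9 0 -0.387; -0.3 1 -0.9 0 -0.387; -0.3 1 -0.9 0 -0.387"}}

```text
time: 1.02
position: [0.3541, -0.3351, 0.2304]
tool_rot: [0.694, 0.72, 0.0, -0.0]
ft_force: [0.4, 0.5, 0.2]
grip_width: 0.0316
grip_force: 0.0
```

```bash
python3 -c "
from h import *
plan(.58,.1424,.2,91.9)"
```

```text
t 1.0167 pos [ 0.3541 -0.3351  0.2304] yaw 92.12 shift [2.344 1.217 0.152] turn 0.0012 F [0.4 0.5 0.2] w 0.0316 q6 -1.02
```

Call:
{"api": "move_arm", "payload": {"motion": "-0.3 1 0.5 0 0; -0.3 1 0.5 0 0; -0.3 1 0.5 0 0; -0.3 1 0.5 0 0; -0.3 1 0.5 0 0; -0.3 1 0.5 0 0"}}

```text
time: 1.52
position: [0.4476, -0.1278, 0.2303]
tool_rot: [0.695, 0.719, 0.001, -0.001]
ft_force: [1.0, -0.7, -0.9]
grip_width: 0.0302
grip_force: 0.0
```

Call:
{"api": "move_arm", "payload": {"motion": "-0.3 1 0.5 0 0; -0.3 1 0.5 0 0; -0.3 1 0.5 0 0; -0.3 1 0.5 0 0; -0.3 1 0.5 0 0; -0.3 1 0.5 0 0"}}

```text
time: 2.02
position: [0.5418, 0.0756, 0.2305]
tool_rot: [0.695, 0.719, 0.001, -0.0]
ft_force: [-0.7, -0.7, -0.0]
grip_width: 0.0305
grip_force: 0.0
```

```bash
python3 -c "
from h import *
plan(.58,.1424,.19,91.9)"
```

```text
t 2.0167 pos [0.5418 0.0756 0.2305] yaw 92.02 shift [0.327 0.202 0.203] turn 0.0006 F [-0.7 -0.7 -0. ] w 0.0305 q6 -0.1
```

Call:
{"api": "move_arm", "payload": {"motion": "-0.3 0.327 0.202 0.2 0; -0.3 0.327 0.202 0.2 0; -0.3 0.327 0.202 0.2 0; -0.3 0.327 0.202 0.3 0; -0.3 0.327 0.202 0.4 0; -0.3 0.327 0.202 0.5 0; -0.3 0.327 0.202 0.6 0; -0.3 0.327 0.202 0.66 0; -0.3 0.327 0.202 0.66 0"}}

```text
time: 2.77
position: [0.5759, 0.1372, 0.0958]
tool_rot: [0.695, 0.719, -0.002, -0.002]
ft_force: [0.4, -0.9, 0.5]
grip_width: 0.0305
grip_force: 0.0
```

Call:
{"api": "move_arm", "payload": {"motion": "-1 0 0 0 0; -1 0 0 0 0; -1 0 0 0 0; -1 0 0 0 0", "newtons": 40}}

```text
time: 3.1
position: [0.5791, 0.1379, 0.0999]
tool_rot: [0.695, 0.719, 0.001, 0.001]
ft_force: [0.1, -0.5, -0.3]
grip_width: 0.0115
grip_force: 0.0
```

Call:
{"api": "move_arm", "payload": {"motion": "-1 0 0 0 0; -1 0 0 0 0"}}

```text
time: 3.27
position: [0.5793, 0.1379, 0.0998]
tool_rot: [0.695, 0.719, 0.001, 0.001]
ft_force: [0.1, -0.7, 4.9]
grip_width: 0.0095
grip_force: 40.0
```

Call:
{"api": "move_arm", "payload": {"motion": "-1 0 -0.08 0 0; -1 0 -0.16 0 0; -1 0 -0.24 0 0; -1 0 -0.32 0 0; -1 0 -0.4 0 0; -1 0 -0.48 0 0; -1 0 -0.54 0 0; -1 0 -0.58 0 0; -1 0 -0.58 0 0; -1 0 -0.58 0 0"}}

```text
time: 4.1
position: [0.4621, 0.134, 0.0997]
tool_rot: [0.695, 0.719, 0.0, 0.0]
ft_force: [-1.8, -0.4, 10.7]
grip_width: 0.0094
grip_force: 40.0
```

Call:
{"api": "move_arm", "payload": {"motion": "-1 0 -0.04 0 0; -1 0 -0.07 0 0; -1 0 -0.1 0 0; -1 0 -0.1 0 0"}}

```text
time: 4.43
position: [0.4473, 0.1335, 0.0998]
tool_rot: [0.695, 0.719, 0.004, 0.004]
ft_force: [7.1, 1.6, 2.4]
grip_width: 0.0094
grip_force: 40.0
```

Call:
{"api": "move_arm", "payload": {"motion": "-1 0 -0.03 0 0; -1 0 -0.06 0 0; -1 0 -0.09 0 0; -1 0 -0.09 0 0"}}

```text
time: 4.77
position: [0.4474, 0.1334, 0.1]
tool_rot: [0.695, 0.718, 0.018, 0.016]
ft_force: [33.3, 4.6, -30.2]
grip_width: 0.0098
grip_force: 40.0
```

Call:
{"api": "move_arm", "payload": {"motion": "-1 0 0.08 0 0; -1 0 0.1 0 0; -1 0 0.1 0 0"}}

```text
time: 5.02
position: [0.4482, 0.1335, 0.0998]
tool_rot: [0.695, 0.719, 0.003, 0.002]
ft_force: [4.4, 2.3, 6.6]
grip_width: 0.0098
grip_force: 40.0
```

Call:
{"api": "move_arm", "payload": {"motion": "-0.3 0 0 0 0; -0.3 0 0 0 0; -0.3 0 0 0 0; -0.3 0 0 0 0; -0.3 0 0 -0.15 0; -0.3 0 0 -0.3 0; -0.3 0 0 -0.5 0; -0.3 0 0 -0.7 0; -0.3 0 0 -0.85 0; -0.3 0 0 -0.85 0; -0.3 0 0 -0.85 0"}}

```text
time: 5.93
position: [0.4441, 0.1333, 0.2696]
tool_rot: [0.695, 0.719, 0.001, 0.001]
ft_force: [-0.4, 0.2, -0.1]
grip_width: 0.0301
grip_force: 0.0
```

Run:
```python
from h import *
plan(.536,-.313,.2,74.4-90)
for n in('scene','top'):
    im,d,m=cam(n); P=cloud(d,m)
    np.savez(f'{n}1.npz',im=im,d=d,P=P)
    mid=m
im,d,m=cam('wrist'); np.savez('wrist1.npz',im=im,d=d,P=cloud(d,m))
z=np.load('scene1.npz')
a=cv2.resize(z['im'][190:370,60:300],None,fx=2,fy=2,interpolation=cv2.INTER_CUBIC)
c=np.hstack([a[:, :], cv2.resize(im,(480,360))[:, :300]])
cv2.imwrite('pics/open1.png',c[:,:,::-1])
```

```text
t 5.9333 pos [0.4441 0.1333 0.2696] yaw 92.01 shift [-2.246  0.38   0.349] turn 0.5978 F [-0.4  0.2 -0.1] w 0.0301 q6 0.01
```

View pics/open1.png

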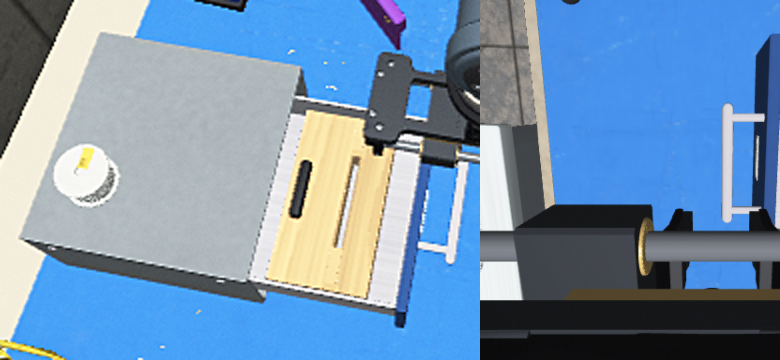

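Drawer is open. In the crop, the slot runs from (355,155) to (338,250), with the black knife behind it at (300,190). Now the scraper.

Call:
{"api": "move_arm", "payload": {"motion": "0.15 -1 0.17 0 0.097; 0.15 -1 0.17 0 0.097; 0.15 -1 0.17 0 0.097; 0.15 -1 0.17 0 0.097; 0.15 -1 0.17 0 0.097; 0.15 -1 0.17 0 0.097"}}

```text
time: 6.58
position: [0.4865, -0.0716, 0.2666]
tool_rot: [0.798, 0.603, -0.001, 0.001]
ft_force: [0.5, 0.3, 0.8]
grip_width: 0.0493
grip_force: 0.0
```

Run:
```python
from h import *
plan(.537,-.3127,.15,74.4)
for n in('scene','top'):
    im,d,m=cam(n); np.savez(f'{n}2.npz',im=im,d=d,P=cloud(d,m),K=m['mtx'],pos=m['position'],R=rot(m))
```

```text
t 6.5833 pos [ 0.4865 -0.0716  0.2666] yaw 74.19 shift [-1.09   0.572  0.586] turn -0.0012 F [0.5 0.3 0.8] w 0.0493 q6 -0.09
```

Call:
{"api": "move_arm", "payload": {"motion": "0.15 -1 0.55 0.4 -0.001; 0.15 -1 0.55 0.4 -0.001; 0.15 -1 0.55 0.4 -0.001; 0.15 -1 0.55 0.4 -0.001; 0.15 -1 0.55 0.4 -0.001; 0.15 -1 0.55 0.4 -0.001; 0.15 -1 0.55 0.4 -0.001; 0.15 -1 0.55 0.4 -0.001"}}

```text
time: 7.35
position: [0.537, -0.2866, 0.186]
tool_rot: [0.795, 0.606, -0.0, -0.003]
ft_force: [-0.2, 1.6, -0.2]
grip_width: 0.0498
grip_force: 0.0
```

Run:
```python
from h import *
plan(.537,-.3127,.073,74.4)
for n in('scene','top'):
    z=np.load(n+'2.npz'); P=z['P']; hsv=cv2.cvtColor(z['im'],cv2.COLOR_RGB2HSV)
    c,s=np.cos(np.radians(1.9)),np.sin(np.radians(1.9))
    X=P[...,0]*c+P[...,1]*s; Y=-P[...,0]*s+P[...,1]*c
    def st(name,m):
        q=P[m]
        if len(q)<3: print(n,name,len(q));return
        r=cv2.minAreaRect(q[:,:2].astype(np.float32)*1000); e=np.c_[X[m],Y[m],q[:,2]]
        print(n,name,len(q),'cabXYZ 2/98',np.percentile(e,[2,98],0).round(4).tolist(),'ang',round(r[2],2))
    reg=(P[...,0]>.42)&(P[...,0]<.66)&(P[...,1]>.0)&(P[...,1]<.3)
    st('wood',reg&(abs(P[...,2]-.051)<.004)&(hsv[...,0]<28)&(hsv[...,1]>40)&(hsv[...,2]>150))
    st('front',reg&(abs(P[...,2]-.128)<.004)&(X<.52)&(hsv[...,1]>100))
    st('bar',reg&(abs(P[...,2]-.111)<.008)&(X<.465)&(hsv[...,1]<90))
    wood=reg&(abs(P[...,2]-.051)<.004)
    # slot: pixels below wood top, not wood coloured, within insert
    st('slot',reg&(P[...,2]<.045)&(P[...,2]>.012)&(X>.53)&(X<.62)&(Y>.04)&(Y<.22))
    st('cabtop',(abs(P[...,2]-.135)<.004)&(P[...,0]>.55)&(P[...,1]>-.0)&(P[...,1]<.3))
```

```text
t 7.35 pos [ 0.537  -0.2866  0.186 ] yaw 74.67 shift [-0.128  0.037  0.564] turn 0.0015 F [-0.2  1.6 -0.2] w 0.0498 q6 -0.41
scene wood 3780 cabXYZ 2/98 [[0.5359, 0.0283, 0.0479], [0.6437, 0.2202, 0.0543]] ang 2.02
scene front 569 cabXYZ 2/98 [[0.4884, 0.0126, 0.1247], [0.4989, 0.2372, 0.1307]] ang 2.22
scene bar 289 cabXYZ 2/98 [[0.4478, 0.0681, 0.1086], [0.4629, 0.1803, 0.1165]] ang 2.52
scene slot 346 cabXYZ 2/98 [[0.5302, 0.0477, 0.0136], [0.5804, 0.2142, 0.0438]] ang 1.88
scene cabtop 11587 cabXYZ 2/98 [[0.6529, 0.0092, 0.1323], [1.0224, 0.2405, 0.1383]] ang 1.84
top wood 2222 cabXYZ 2/98 [[0.5342, 0.0274, 0.0474], [0.6421, 0.2196, 0.0547]] ang 1.77
top front 299 cabXYZ 2/98 [[0.4865, 0.0465, 0.1242], [0.4975, 0.2367, 0.1317]] ang 1.83
top bar 185 cabXYZ 2/98 [[0.4464, 0.0661, 0.107], [0.4626, 0.179, 0.1169]] ang 2.05
top slot 173 cabXYZ 2/98 [[0.5303, 0.0471, 0.0124], [0.5786, 0.206, 0.0446]] ang 2.44
top cabtop 7017 cabXYZ 2/98 [[0.6515, 0.0069, 0.1314], [0.8819, 0.2379, 0.1385]] ang 1.67
```

Call:
{"api": "move_arm", "payload": {"motion": "0.15 -0.128 0.037 0 0; 0.15 -0.128 0.037 0 0; 0.15 -0.128 0.037 0 0; 0.15 -0.128 0.037 0.15 0; 0.15 -0.128 0.037 0.3 0; 0.15 -0.128 0.037 0.45 0; 0.15 -0.128 0.037 0.56 0; 0.15 -0.128 0.037 0.56 0; 0.15 -0.128 0.037 0.56 0; 0.15 -0.128 0.037 0.56 0"}}

```text
time: 8.18
position: [0.5392, -0.3134, 0.078]
tool_rot: [0.794, 0.607, 0.0, 0.001]
ft_force: [0.5, 0.6, 0.2]
grip_width: 0.05
grip_force: 0.0
```

Run:
```python
from h import *
plan(.537,-.3127,.073,74.4)
# slot: cast pixels of the insert onto its top plane z=.051, rectify at 0.5 mm/px in cabinet axes
c,s=np.cos(np.radians(1.9)),np.sin(np.radians(1.9))
out=[]
for n in('scene','top'):
    z=np.load(n+'2.npz'); K,p,Rm=z['K'],z['pos'],z['R']
    X,Y=np.meshgrid(np.arange(.50,.65,.0005),np.arange(.02,.23,.0005))
    W=np.stack([X*c-Y*s,X*s+Y*c,np.full_like(X,.051)],-1)
    q=(W-p)@Rm; u=(q[...,0]/q[...,2]*K[0,0]+K[0,2]).astype(np.float32); v=(q[...,1]/q[...,2]*K[1,1]+K[1,2]).astype(np.float32)
    I=cv2.remap(z['im'],u,v,cv2.INTER_LINEAR); out.append(I)
    S=cv2.cvtColor(I,cv2.COLOR_RGB2HSV)[...,1].astype(float)
    sub=S[100:316].mean(0); print(n,[(round(.5+i*.0005,4),int(sub[i])) for i in range(90,250,4)])
cv2.imwrite('pics/rect.png',np.hstack(out)[:,:,::-1])
```

```text
t 8.1833 pos [ 0.5392 -0.3134  0.078 ] yaw 74.79 shift [ 0.001 -0.011  0.025] turn 0.0022 F [0.5 0.6 0.2] w 0.05 q6 -0.44
scene [(0.545, 90), (0.547, 89), (0.549, 88), (0.551, 88), (0.553, 89), (0.555, 91), (0.557, 94), (0.559, 94), (0.561, 94), (0.563, 96), (0.565, 95), (0.567, 98), (0.569, 96), (0.571, 54), (0.573, 16), (0.575, 17), (0.577, 49), (0.579, 111), (0.581, 103), (0.583, 87), (0.585, 76), (0.587, 80), (0.589, 83), (0.591, 84), (0.593, 83), (0.595, 83), (0.597, 86), (0.599, 87), (0.601, 84), (0.603, 83), (0.605, 84), (0.607, 85), (0.609, 85), (0.611, 87), (0.613, 88), (0.615, 89), (0.617, 85), (0.619, 81), (0.621, 81), (0.623, 89)]
top [(0.545, 113), (0.547, 112), (0.549, 112), (0.551, 112), (0.553, 114), (0.555, 115), (0.557, 115), (0.559, 115), (0.561, 116), (0.563, 116), (0.565, 119), (0.567, 121), (0.569, 83), (0.571, 21), (0.573, 20), (0.575, 15), (0.577, 76), (0.579, 117), (0.581, 115), (0.583, 110), (0.585, 109), (0.587, 111), (0.589, 111), (0.591, 111), (0.593, 111), (0.595, 112), (0.597, 112), (0.599, 111), (0.601, 111), (0.603, 111), (0.605, 112), (0.607, 112), (0.609, 112), (0.611, 113), (0.613, 113), (0.615, 112), (0.617, 110), (0.619, 110), (0.621, 107), (0.623, 69)]
```

View pics/rect.png

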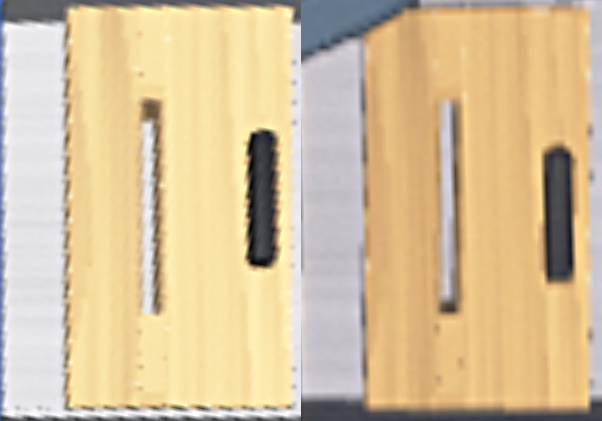

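The rectified view shows the slot at columns 440–459, rows 100–312 in the right panel. That puts its centre at about X 0.573, Y 0.123 in cabinet axes. Now I close on the grip.

Call:
{"api": "move_arm", "payload": {"motion": "0.15 0 -0.008 0.02 0.002; 0.15 0 -0.008 0.02 0.002; -1 0 -0.008 0.02 0.002; -1 0 -0.008 0.02 0.002; -1 0 -0.008 0.02 0.002; -1 0 -0.008 0.02 0.002; -1 0 -0.008 0.02 0.002; -1 0 -0.008 0.02 0.002", "newtons": 40}}

```text
time: 8.85
position: [0.5368, -0.3139, 0.0726]
tool_rot: [0.797, 0.604, 0.0, 0.0]
ft_force: [-2.4, 0.7, 0.4]
grip_width: 0.0177
grip_force: 8.8
```

```bash
python3 -c "
from h import *
plan(.537,-.3127,.25,74.4)"
```

```text
t 8.85 pos [ 0.5368 -0.3139  0.0726] yaw 74.35 shift [ 0.006 -0.    -0.887] turn -0.0003 F [-2.4  0.7  0.4] w 0.0177 q6 -0.44
```

Call:
{"api": "move_arm", "payload": {"motion": "-1 0 0 0 0; -1 0 0 0 0; -1 0 0 -0.1 0; -1 0 0 -0.25 0; -1 0 0 -0.4 0; -1 0 0 -0.6 0; -1 0 0 -0.75 0; -1 0 0 -0.9 0; -1 0 0 -0.9 0; -1 0 0 -0.9 0"}}

```text
time: 9.68
position: [0.5371, -0.3141, 0.2537]
tool_rot: [0.797, 0.604, 0.0, 0.001]
ft_force: [0.2, -0.3, -3.5]
grip_width: 0.018
grip_force: 39.9
```

```bash
python3 -c "
from h import *
plan(.5686,.1422,.25,91.9)"
```

```text
t 9.6833 pos [ 0.5371 -0.3141  0.2537] yaw 74.36 shift [ 2.239 -0.464  0.014] turn -0.0975 F [ 0.2 -0.3 -3.5] w 0.018 q6 -0.44
```

Call:
{"api": "move_arm", "payload": {"motion": "-1 0.15 -0.03 0 -0.03; -1 0.3 -0.06 0 -0.06; -1 0.5 -0.1 0 -0.0975; -1 0.7 -0.15 0 -0.0975; -1 0.9 -0.18 0 -0.0975; -1 1 -0.2 0 -0.0975; -1 1 -0.2 0 -0.0975"}}

```text
time: 10.27
position: [0.5495, -0.1045, 0.2493]
tool_rot: [0.693, 0.72, -0.001, -0.005]
ft_force: [0.1, -0.4, -3.5]
grip_width: 0.0179
grip_force: 39.9
```

```bash
python3 -c "
from h import *
plan(.5686,.1422,.25,91.9)"
```

```text
t 10.2667 pos [ 0.5495 -0.1045  0.2493] yaw 92.18 shift [1.229 0.142 0.002] turn 0.0016 F [ 0.1 -0.4 -3.5] w 0.0179 q6 -0.43
```

Call:
{"api": "move_arm", "payload": {"motion": "-1 0.15 0.02 0 0; -1 0.35 0.05 0 0; -1 0.55 0.1 0 0; -1 0.75 0.12 0 0; -1 0.9 0.14 0 0; -1 1 0.14 0 0; -1 1 0.14 0 0; -1 1 0.14 0 0"}}

```text
time: 10.93
position: [0.5721, 0.0908, 0.25]
tool_rot: [0.694, 0.72, -0.002, -0.001]
ft_force: [0.3, 0.1, -2.5]
grip_width: 0.0174
grip_force: 39.9
```

```bash
python3 -c "
from h import *
plan(.5686,.1422,.20,91.9)"
```

```text
t 10.9333 pos [0.5721 0.0908 0.25  ] yaw 92.03 shift [ 0.257 -0.007  0.25 ] turn 0.0007 F [ 0.3  0.1 -2.5] w 0.0174 q6 -0.07
```

Call:
{"api": "move_arm", "payload": {"motion": "-1 0.13 0 0.05 0; -1 0.257 -0.007 0.15 0; -1 0.257 -0.007 0.3 0.0007; -1 0.257 -0.007 0.4 0.0007; -1 0.257 -0.007 0.5 0.0007; -1 0.257 -0.007 0.5 0.0007; -1 0.257 -0.007 0.5 0.0007; -1 0.257 -0.007 0.5 0.0007"}}

```text
time: 11.6
position: [0.5712, 0.1406, 0.1529]
tool_rot: [0.697, 0.717, 0.0, 0.0]
ft_force: [0.9, 0.3, -2.6]
grip_width: 0.018
grip_force: 39.9
```

Run:
```python
from h import *
plan(.5686,.1422,.12,91.9)
L=[]
c,s=np.cos(np.radians(1.9)),np.sin(np.radians(1.9))
for n in('scene','wrist','top'):
    im,d,m=cam(n); P=cloud(d,m); L.append(im); hsv=cv2.cvtColor(im,cv2.COLOR_RGB2HSV)
    X=P[...,0]*c+P[...,1]*s; Y=-P[...,0]*s+P[...,1]*c
    o=(hsv[...,0]<18)&(hsv[...,1]>150)&(hsv[...,2]>120)&(X>.53)&(X<.62)&(Y>.05)&(Y<.2)&(P[...,2]>.13)
    if o.sum()>5:
        e=np.c_[X,Y][0:0]; e=np.c_[X[o],Y[o],P[o][:,2]]; print(n,o.sum(),np.percentile(e,[1,50,99],0).round(4).tolist())
a=cv2.resize(L[0][190:370,130:270],None,fx=2.5,fy=2.5,interpolation=cv2.INTER_CUBIC)
b=cv2.resize(L[2][120:210,110:220],None,fx=4,fy=4,interpolation=cv2.INTER_CUBIC)
b=cv2.copyMakeBorder(b,0,90,0,0,cv2.BORDER_CONSTANT)
cv2.imwrite('pics/hold.png',np.hstack([a,b])[:,:,::-1])
```

```text
t 11.6 pos [0.5712 0.1406 0.1529] yaw 91.69 shift [ 0.009 -0.013  0.164] turn -0.0012 F [ 0.9  0.3 -2.6] w 0.018 q6 0.02
scene 73 [[0.5621, 0.1276, 0.1632], [0.5709, 0.159, 0.1796], [0.5841, 0.1762, 0.2437]]
wrist 3009 [[0.567, 0.1068, 0.1771], [0.5744, 0.1446, 0.1804], [0.5845, 0.1756, 0.2414]]
top 51 [[0.5635, 0.0697, 0.1766], [0.5714, 0.0905, 0.1811], [0.5819, 0.1084, 0.2522]]
```

View pics/hold.png

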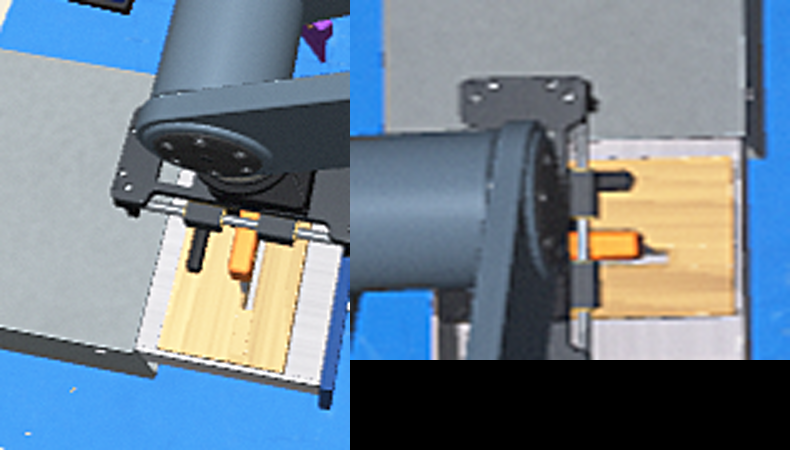

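The held grip at (615,245) sits roughly over the slot at (655,258) once parallax is allowed for. I go lower and compare the blade and slot directly.

Call:
{"api": "move_arm", "payload": {"motion": "-1 0 -0.007 0.05 -0.0012; -1 0 -0.007 0.1 -0.0012; -1 0 -0.007 0.15 -0.0012; -1 0 -0.007 0.15 -0.0012; -1 0 -0.007 0.15 -0.0012"}}

```text
time: 12.17
position: [0.568, 0.1417, 0.1212]
tool_rot: [0.695, 0.719, -0.001, -0.001]
ft_force: [-0.4, -0.6, -3.6]
grip_width: 0.0174
grip_force: 39.9
```

Run:
```python
from h import *
plan(.5698,.1410,.115,91.9)
c,s=np.cos(np.radians(1.9)),np.sin(np.radians(1.9))
L=[]
zt=robot.get_obs()['position'][2]+.011+.016
print('grip top z',zt)
for n in('scene','wrist','top'):
    im,d,m=cam(n); P=cloud(d,m); hsv=cv2.cvtColor(im,cv2.COLOR_RGB2HSV)
    X=P[...,0]*c+P[...,1]*s; Y=-P[...,0]*s+P[...,1]*c
    o=(hsv[...,0]<18)&(hsv[...,1]>150)&(hsv[...,2]>120)&(X>.53)&(X<.62)&(Y>.05)&(Y<.2)&(abs(P[...,2]-zt)<.005)
    e=np.c_[X[o],Y[o],P[o][:,2]]; print(n,o.sum(),np.percentile(e,[2,50,98],0).round(4).tolist())
    sl=(hsv[...,1]<60)&(hsv[...,2]>110)&(abs(X-.573)<.012)&(abs(Y-.123)<.055)&(P[...,2]<.05)
    e=np.c_[X[sl],Y[sl],P[sl][:,2]]; print(n,'slot',sl.sum(),np.percentile(e,[2,50,98],0).round(4).tolist() if sl.sum() else '')
    L.append(im)
a=cv2.resize(L[0][240:340,180:270],None,fx=4,fy=4,interpolation=cv2.INTER_CUBIC)
b=cv2.resize(L[1],(400,300)); b=cv2.copyMakeBorder(b,0,100,0,0,cv2.BORDER_CONSTANT)
cv2.imwrite('pics/low.png',np.hstack([a,b])[:,:,::-1])
```

```text
t 12.1667 pos [0.568  0.1417 0.1212] yaw 92.0 shift [-0.004  0.009  0.031] turn 0.0006 F [-0.4 -0.6 -3.6] w 0.0174 q6 0.02
grip top z 0.14821298627436286
scene 56 [[0.5638, 0.1292, 0.1447], [0.573, 0.1607, 0.148], [0.5807, 0.1764, 0.1508]]
scene slot 6 [[0.5752, 0.1644, 0.0119], [0.5783, 0.1676, 0.016], [0.58, 0.1686, 0.0179]]
wrist 3030 [[0.5641, 0.1081, 0.1457], [0.572, 0.1446, 0.1488], [0.5814, 0.1762, 0.1503]]
wrist slot 78 [[0.5717, 0.1698, 0.0146], [0.5755, 0.172, 0.0161], [0.5792, 0.1743, 0.0178]]
top 33 [[0.5644, 0.0705, 0.1449], [0.5728, 0.0832, 0.1484], [0.581, 0.1102, 0.1524]]
top slot 6 [[0.5726, 0.0761, 0.015], [0.574, 0.0789, 0.0159], [0.5775, 0.0842, 0.0237]]
```

View pics/low.png

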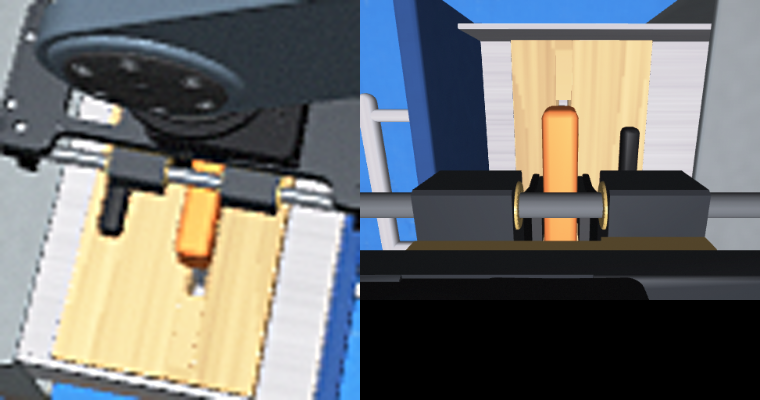

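The wrist view gives the slot floor centre at X about 0.5755 with a width of 7.5 mm. The grip is at 0.5725, so I shift +3 mm and descend gently.

Call:
{"api": "move_arm", "payload": {"motion": "-1 -0.002 0.014 0 0; -1 -0.002 0.014 0 0; -1 -0.002 0.014 0 0; -1 -0.002 0.014 0.02 0; -1 -0.002 0.014 0.04 0; -1 -0.002 0.014 0.05 0; -1 -0.002 0.014 0.06 0; -1 -0.002 0.014 0.07 0; -1 -0.002 0.014 0.07 0"}}

```text
time: 13.07
position: [0.5715, 0.1414, 0.108]
tool_rot: [0.695, 0.719, -0.0, -0.0]
ft_force: [-0.1, -0.8, -3.2]
grip_width: 0.0176
grip_force: 39.9
```

```bash
python3 -c "
from h import *
plan(.5708,.1413,.0766,91.9)"
```

```text
t 13.0667 pos [0.5715 0.1414 0.108 ] yaw 91.99 shift [-0.    -0.003  0.157] turn 0.0005 F [-0.1 -0.8 -3.2] w 0.0176 q6 0.02
```

Call:
{"api": "move_arm", "payload": {"motion": "-1 0 -0.002 0.01 0; -1 0 -0.002 0.02 0; -1 0 -0.002 0.03 0; -1 0 -0.002 0.04 0; -1 0 -0.002 0.05 0; -1 0 -0.002 0.05 0"}}

```text
time: 13.57
position: [0.5711, 0.1414, 0.0981]
tool_rot: [0.695, 0.719, -0.0, -0.0]
ft_force: [-0.4, -0.6, -3.6]
grip_width: 0.0175
grip_force: 39.9
```

Bottom edge at 0.0375, inside the slot with no force.

Call:
{"api": "move_arm", "payload": {"motion": "-1 0 0 0.01 0; -1 0 0 0.02 0; -1 0 0 0.03 0; -1 0 0 0.04 0; -1 0 0 0.05 0; -1 0 0 0.06 0; -1 0 0 0.07 0; -1 0 0 0.08 0; -1 0 0 0.09 0; -1 0 0 0.09 0; -1 0 0 0.09 0"}}

```text
time: 14.48
position: [0.5713, 0.1414, 0.0804]
tool_rot: [0.695, 0.719, -0.0, -0.0]
ft_force: [0.4, -0.2, -2.8]
grip_width: 0.0175
grip_force: 39.9
```

Call:
{"api": "move_arm", "payload": {"motion": "-1 0 0 0.005 0; -1 0 0 0.01 0; -1 0 0 0.015 0; -1 0 0 0.02 0; -1 0 0 0.02 0; -1 0 0 0.02 0"}}

```text
time: 14.98
position: [0.5715, 0.1414, 0.0766]
tool_rot: [0.695, 0.719, 0.0, 0.0]
ft_force: [-1.3, 0.3, -2.3]
grip_width: 0.0177
grip_force: 39.9
```

Call:
{"api": "move_arm", "payload": {"motion": "-1 0 0 0.002 0; -1 0 0 0.004 0; -1 0 0 0.005 0; -1 0 0 0.005 0; -1 0 0 0.005 0"}}

```text
time: 15.4
position: [0.5716, 0.1414, 0.0765]
tool_rot: [0.695, 0.719, 0.0, 0.0]
ft_force: [-1.7, -0.9, 5.7]
grip_width: 0.0175
grip_force: 39.9
```

Run:
```python
from h import *
plan(.5708,.1413,.0766,91.9)
c,s=np.cos(np.radians(1.9)),np.sin(np.radians(1.9))
im,d,m=cam('wrist'); P=cloud(d,m); hsv=cv2.cvtColor(im,cv2.COLOR_RGB2HSV)
X=P[...,0]*c+P[...,1]*s; Y=-P[...,0]*s+P[...,1]*c
o=(hsv[...,0]<18)&(hsv[...,1]>150)&(hsv[...,2]>120)&(abs(X-.5755)<.006)&(Y>.07)&(Y<.175)&(P[...,2]>.09)&(P[...,2]<.12)
w=(abs(X-.5755)>.02)&(abs(X-.5755)<.035)&(abs(Y-.19)<.02)&(P[...,2]<.07)
print('grip top',np.percentile(P[o][:,2],[10,50,90]),'wood top',np.median(P[w][:,2]))
```

```text
t 15.4 pos [0.5716 0.1414 0.0765] yaw 92.0 shift [-0.    -0.004 -0.   ] turn 0.0005 F [-1.7 -0.9  5.7] w 0.0175 q6 0.02
grip top [0.10324549 0.10408745 0.10487077] wood top 0.05119351433568178
```

Seated: the floor reaction is felt and the grip top is at 0.104 as expected. Release and retreat.

Call:
{"api": "move_arm", "payload": {"motion": "-0.1 0 0 0 0; -0.1 0 0 0 0; -0.1 0 0 0 0; -0.1 0 0 0 0; -0.1 0 0 0 0; -0.1 0 0 -0.03 0; -0.1 0 0 -0.1 0; -0.1 0 0 -0.2 0; -0.1 0 0 -0.4 0; -0.1 0 0 -0.6 0; -0.1 0 0 -0.8 0; -0.1 0 0 -0.8 0"}}

```text
time: 16.45
position: [0.5766, 0.1419, 0.2447]
tool_rot: [0.695, 0.719, 0.007, 0.006]
ft_force: [0.5, -0.1, 0.3]
grip_width: 0.0388
grip_force: 0.0
```

Call:
{"api": "move_arm", "payload": {"motion": "-0.1 -0.4 -0.1 0 0; -0.1 -0.8 -0.2 0 0; -0.1 -1 -0.2 0 0; -0.1 -1 -0.2 0 0; -0.1 -1 -0.2 0 0; -0.1 -1 -0.2 0 0; -0.1 -1 -0.2 0 0"}}

```text
time: 17.03
position: [0.5382, -0.0619, 0.2358]
tool_rot: [0.696, 0.718, 0.0, 0.0]
ft_force: [0.3, 0.1, 0.6]
grip_width: 0.0392
grip_force: 0.0
```

Run:
```python
from h import *
plan(.5708,.1413,.0766,91.9)
c,s=np.cos(np.radians(1.9)),np.sin(np.radians(1.9))
for n in('scene','top'):
    im,d,m=cam(n); P=cloud(d,m); hsv=cv2.cvtColor(im,cv2.COLOR_RGB2HSV)
    X=P[...,0]*c+P[...,1]*s; Y=-P[...,0]*s+P[...,1]*c
    o=(hsv[...,0]<18)&(hsv[...,1]>150)&(abs(X-.575)<.03)&(Y>.05)&(Y<.2)&(abs(P[...,2]-.104)<.006)
    r=cv2.minAreaRect((np.c_[X[o],Y[o]]*1000).astype(np.float32)); print(n,r,np.median(P[o][:,2]))
    f=(abs(P[...,2]-.128)<.004)&(X<.52)&(X>.45)&(Y>0)&(Y<.25)&(hsv[...,1]>100); print('front',np.percentile(X[f],[2,98]))
    if n=='scene': cv2.imwrite('pics/end.png',im[:,:,::-1])
```

```text
t 17.0333 pos [ 0.5382 -0.0619  0.2358] yaw 91.73 shift [1.011 0.193 0.796] turn -0.0009 F [0.3 0.1 0.6] w 0.0392 q6 -0.35
scene ((577.1491088867188, 123.86769104003906), (17.771484375, 106.1806640625), 0.2862987518310547) 0.10273638818321901
front [0.48838695 0.49892693]
top ((575.3117065429688, 123.08787536621094), (17.762165069580078, 106.96448516845703), 0.2983032464981079) 0.10306250805463435
front [0.48703658 0.49733386]
```

View pics/end.png

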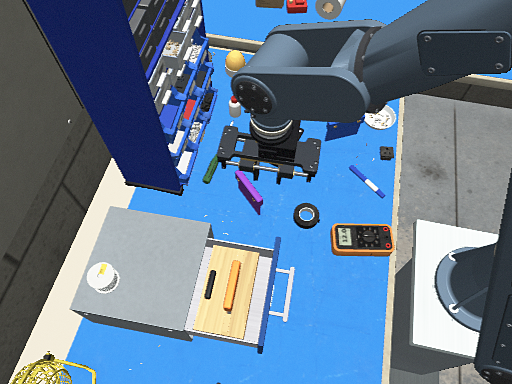

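The scraper stands in the slot at (232,286). The drawer is open, the tape roll at (306,215) has not moved, and the arm is clear.

```bash
python3 -c "
from rig import robot
print(robot.hand_in())"
```

```text
the job is handed in; nothing more can be done
None
```

I handed the job in at about 17 s: the drawer is open at its stop, the scraper stands fully home in the slot and released, the tape roll was not touched and the arm is clear; no verdict was returned.

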